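# Tap off the wax patterns on the check stand

## Task

Check off three of the wax patterns on the grey check stand by tapping each lightly down on its top with the fingertips: first the wheel, then the mushroom, last the tower. Each tap should push the pattern's seat about half way down into the stand, where it stays as the mark that the piece is checked; never hit it hard or drive a seat to the bottom. Do not lift, shift or tip any pattern, do not touch the stand itself, and leave the U-shaped bracket and everything else alone.

Things in the scene. Friction and masses are not known exactly. Their poses are not given: they have to be found in the camera images.
- stand: fixed grey check stand, a block 280 x 320 mm and 45 mm high; origin: centre of its underside, on the table; x along its 280 mm side, z up. Four round aluminium seats, 90 mm diameter, sit in it at x = +-70, y = +-80 mm of its frame and stand 18 mm proud of its deck (seat top 63 mm above the table). One wax pattern stands loose on each seat, any pattern on any seat. Not to be touched itself
- wheel: cream wax wheel: disc 80 mm diameter, 22 mm thick, with a round hub of 36 mm diameter rising from its middle; 60 mm high in all; origin: centre of its underside, z up
- wheel_top (a point): centre of the flat top of the wheel's hub, 60 mm above the underside (123 mm above the table at the start)
- mushroom: cream wax mushroom (sprue) standing on its head: disc 68 mm diameter, 14 mm thick, with a round stem of 30 mm diameter rising from its middle; 85 mm high in all; origin: centre of its underside, z up
- mushroom_top (a point): centre of the flat top of the mushroom's stem, 85 mm above the underside (148 mm above the table at the start)
- tower: cream wax tower: three square steps (60, 48, 37 mm wide) with a slim round spire on top; 105 mm high in all, the tallest; origin: centre of its underside, z up
- tower_top (a point): centre of the flat top, 20 mm diameter, of the tower's spire, 105 mm above the underside (168 mm above the table at the start)
- bracket: cream wax bracket, a U-shaped block 50 x 66 mm and 70 mm high, open slot at the top; origin: centre of its underside, z up; to be left alone
- bracket_top (a point): point at the height of the bracket's top, in the middle over its slot, 70 mm above the underside (133 mm above the table at the start)
- jar: small closed jar with a steel lid, 42 mm diameter, 45 mm high, standing on the deck of the stand between the seats; origin at its underside; a bystander
- plug: small cream wax cylinder, 24 mm diameter, 30 mm high, standing on the deck of the stand between the seats; origin at its underside; a bystander
- bowl: green plastic bowl, 120 mm wide, 65 mm high, on the table to the left; origin at its underside; a bystander
- spatula: spatula lying on the table to the right; a bystander
- brush: brush lying on the table to the left; a bystander
- stub: a spare cream wax mushroom of the same shape as the one on the stand, but standing on the bare table to the right: not part of the job; origin at its underside
- cup: steel mug, 80 mm wide, 90 mm high, on the table to the right; origin at its underside; a bystander
- seat0 (a joint): how far the seat at x = -70, y = 80 mm of the stand's frame has been pushed down, m: 0 raised, 0.009 half way, 0.018 bottom. It slides straight down under about 3 to 6 N on its pattern, has no spring, and stays by friction where it is left
- seat1 (a joint): how far the seat at x = -70, y = -80 mm of the stand's frame has been pushed down, m: 0 raised, 0.009 half way, 0.018 bottom. It slides straight down under about 3 to 6 N on its pattern, has no spring, and stays by friction where it is left
- seat2 (a joint): how far the seat at x = 70, y = 80 mm of the stand's frame has been pushed down, m: 0 raised, 0.009 half way, 0.018 bottom. It slides straight down under about 3 to 6 N on its pattern, has no spring, and stays by friction where it is left
- seat3 (a joint): how far the seat at x = 70, y = -80 mm of the stand's frame has been pushed down, m: 0 raised, 0.009 half way, 0.018 bottom. It slides straight down under about 3 to 6 N on its pattern, has no spring, and stays by friction where it is left
Mind the look-alikes: they are no part of the job. What is shaped like the mushroom but pink or purple is not meant. What is shaped like the tower but purple is not meant.

How it is judged:
On the way, in this order (a step that is already met when the one before it is completed fails the run):
1. the wheel is tapped: its seat has sunk 4 to 14.5 mm and the finger is off it again (height (world z) of wheel_top between 0.1085 and 0.119 m and contact force between the fingers and wheel below 0.2 N), for 0.2 s.
2. the mushroom is tapped: its seat has sunk 4 to 14.5 mm and the finger is off it again (height (world z) of mushroom_top between 0.1335 and 0.144 m and contact force between the fingers and mushroom below 0.2 N), for 0.2 s.
3. the tower is tapped: its seat has sunk 4 to 14.5 mm and the finger is off it again (height (world z) of tower_top between 0.1535 and 0.164 m and contact force between the fingers and tower below 0.2 N), for 0.2 s.
At the end, for the whole second after the job is handed in: wheel, mushroom and tower each stand upright (within 0.1 rad) and at rest, 4 to 14.5 mm lower than at the start; the bracket stands upright and no more than 2.5 mm lower than at the start (height (world z) of wheel_top between 0.1085 and 0.119 m and height (world z) of mushroom_top between 0.1335 and 0.144 m and height (world z) of tower_top between 0.1535 and 0.164 m and height (world z) of bracket_top above 0.1305 m and angle between each of wheel_top, mushroom_top, tower_top, bracket_top's own z axis and vertical below 0.1 rad and linear speed of each of wheel, mushroom, tower, bracket below 0.01 m/s); the robot touches nothing.
It fails at once if touched out of order: the mushroom before the wheel's seat has sunk 4 mm, or the tower before the mushroom's (((height (world z) of mushroom_top below 0.1455 m or contact force between the fingers and mushroom above 1 N) and height (world z) of wheel_top above 0.119 m) or ((height (world z) of tower_top below 0.1655 m or contact force between the fingers and tower above 1 N) and height (world z) of mushroom_top above 0.144 m)).
It fails at once if a pattern is pushed harder than 20 N, or a seat is driven to the bottom (more than 16 mm) (contact force between the fingers and wheel above 20 N or contact force between the fingers and mushroom above 20 N or contact force between the fingers and tower above 20 N or height (world z) of wheel_top below 0.107 m or height (world z) of mushroom_top below 0.132 m or height (world z) of tower_top below 0.152 m or height (world z) of bracket_top below 0.117 m).
It fails at once if a pattern is lifted by more than 5 mm, its top is moved by more than 22 mm, or it tips by more than 0.2 rad (height (world z) of wheel_top above 0.128 m or height (world z) of mushroom_top above 0.153 m or height (world z) of tower_top above 0.173 m or height (world z) of bracket_top above 0.138 m or distance of any of wheel_top, mushroom_top, tower_top, bracket_top from where it was at the start of the episode above 0.022 m or angle between any of wheel_top, mushroom_top, tower_top, bracket_top's own z axis and vertical above 0.2 rad).
It fails at once if the bracket is touched or pushed down by more than 2.5 mm, or the robot pushes on the stand or a seat itself (over 2 N) (height (world z) of bracket_top below 0.1305 m or contact force between the fingers and bracket above 1 N or contact force between any of the fingers, the arm and stand above 2 N).
It fails at once if a bystander is moved by more than 20 mm (distance of any of jar, plug, bowl, spatula, brush, stub, cup from where it was at the start of the episode above 0.02 m).
It also fails if it takes over 45 s, if anything falls off the work surface, if the arm or the gripper's body presses on something with over 40 N, if the wrist force passes 120 N, or if a joint passes its speed limit or range.

## Robot

A 7-joint arm with a two-finger parallel gripper is mounted at the origin on the work surface. World frame = base frame: x ahead of the robot, y to its left, z up, the work surface at z = 0. Lengths are in m, angles in rad, forces in N, time in s.
With the tool pointing down it reaches from about 0.425 to 1.025 m from the base axis. Payload 9.4 kg.
Tool frame: the origin (TCP) lies midway between the tips of the shut fingers; the grasp point (between the pads) lies 19 mm behind it; x points along the fingers, y is the direction in which the jaws open and shut, and the axes are right-handed (so a half turn about x gives the same grasp; the last joint's range is limited). The gripper opens to 85 mm and grips with 20 to 120 N. Pads are 22 mm wide; open, the fingers measure 114 mm over their backs; the gripper's body (76 mm by 85 mm) begins 54 mm behind the grasp point. The pads swing forward as they close: fully open they stand 13 mm farther back than shut.
Start: joints at [1.107, 0.599, -0.003, 1.599, 0.002, 0.943, -0.08], TCP at [0.273, -0.671, 0.231] pointing down, gripper open.
Joint ranges: [-2.57, 2.57], [-0.35, 1.97], [-1.29, 1.29], [0.11, 2.56], [-1.05, 4.19], [0.11, 1.86], [-2.63, 2.63]. Speed limits (rad/s): [2.22, 2.22, 3.01, 3.01, 3.14, 3.14, 3.14].

## Interface

Orientations are given as a unit quaternion [x, y, z, w].
In Python, from plant import env gives the robot as it stands.
- The arm moves only by the tool servo_tool, never from a script. Its argument "rows" is a list of rows, each a list of 5 numbers: the opening, from 0 (shut) to 1 (fully open), then the shift along the tool's x, y, z in units of 30 mm (1.0 is 30 mm), then the turn about the tool's x in units of 5 degrees (1.0 is 5 degrees). A call has 1 to 20 rows; each row shifts and turns the commanded pose from where the row before left it, along the tool's axes as they then stand; what a row does not reach is not made up. A row lasts 1/12 s, in which the tool goes at most 41.7 mm and 7.16 degrees, less where a joint would pass 70% of its speed; a pose out of reach is approached as far as the arm can. A call is refused whole if a number of a shift passes 1 or a number of a turn 1, either way. A call with a gripper value outside its range is refused whole. The fingers move at their own pace and stop on an object; the grip force is fixed at half the most. Time passes only in rows, so rows that do not move let the fingers close. It gives the time, the measured TCP pose, the force and the opening at its end, in the units of the state.
- env.state(): the state, without advancing time (a new reading comes with each control period).
- env.read_camera(name): name is "side" or "top"; returns a dict with "pixels" (400x640x3 uint8, red, green, blue), "camera_matrix" (3x3 intrinsics, pixels), "k1" (the pictures are not rectified: a ray, as slopes to the right and down, at radius r is drawn at 1 + k1 r^2 times it, then the intrinsics apply), "R" (3x3) and "t" (3): a world point X has camera coordinates R X + t. Camera axes: x right, y down, z forward; pixel columns grow to the right and rows downward; lengths in m; the calibration is good to about 2 mm. A picture is of the moment at which its call begins. There is no depth.
- env.job_done(): hands the job in, once; it reports no verdict.
The state is a dict: "clock": time; "qpos": joint angles; "qd": joint speeds; "effort": joint torques, N m; "eef_pos": TCP position; "orientation": TCP orientation; "contact_force": force on the tool from outside, world axes, zero at the start; "moment": the same for the moment, N m; "finger_gap": finger opening in m.
Only numpy, scipy, OpenCV 4.12 (cv2) and the standard library are available. Lean on these libraries where they do the work, as an engineer would, in place of code of your own. Each camera call takes 0.05 s, during which the arm holds its last target. There are 200 camera calls.

## Working session

There is one attempt and no reset: what is moved stays moved. The work goes in short steps, Python scripts to look and compute and a tool call to move; the robot and the scene stay as the last step left them, time stands still between calls to the robot, and variables do not carry over. Pictures are saved under pics/ and viewed, about 8 in all and at most 12, crops included, and the job is handed in when it is done.

Besides the shell and the picture viewer there is one more tool, called after ">>>" by a JSON object that holds its "name" and its "arguments". servo_tool: Moves the arm, as the interface text tells. Its arguments: {"type":"object","properties":{"rows":{"type":"array","items":{"type":"array","items":{"type":"number"}}}},"required":["rows"]}

```bash
ls; mkdir -p pics
python3 - <<'E'
from plant import env
import cv2,json,numpy as np
s=env.state()
for k in s: print(k,np.round(s[k],4))
for n in("top","side"):
    c=env.read_camera(n); cv2.imwrite(f"pics/{n}0.png",c["pixels"][:,:,::-1]); print(n,c["camera_matrix"],c["k1"],c["R"],c["t"])
    np.savez(f"{n}.npz",**c)
E
```

```text
pics
clock 0.0
qpos [ 1.1073  0.6001 -0.0026  1.6001  0.0018  0.9429 -0.0798]
qd [-0.0012 -0.0008  0.0008 -0.0011  0.0009  0.0006  0.0008]
effort [-7.00000e-04 -7.76442e+01  1.56440e+00 -2.58002e+01  1.23000e-02
  9.10000e-03 -0.00000e+00]
eef_pos [ 0.2733 -0.671   0.2304]
orientation [-0.6938 -0.1365  0.6941 -0.1354]
contact_force [-0.2464  0.4163  0.2817]
moment [ 0.0127  0.0011 -0.0345]
finger_gap 0.0853
top [[364.46392421   0.         322.27881046]
 [  0.         364.46392421 204.95462825]
 [  0.           0.           1.        ]] -0.08173317899392327 [[ 3.51923553e-04 -9.99999841e-01  4.40709643e-04]
 [-9.87541301e-01 -4.16888948e-04 -1.57359475e-01]
 [ 1.57359634e-01 -3.79840469e-04 -9.87541291e-01]] [-0.01530296  0.47385201  0.955255  ]
side [[363.81527075   0.         317.32008926]
 [  0.         363.81527075 196.3142055 ]
 [  0.           0.           1.        ]] 0.006019729662089183 [[-0.82842109 -0.55978937  0.0188244 ]
 [-0.43721862  0.62529381 -0.64641127]
 [ 0.35008338 -0.54373111 -0.76275692]] [0.40739391 0.297652   1.07646657]
```

View pics/top0.png

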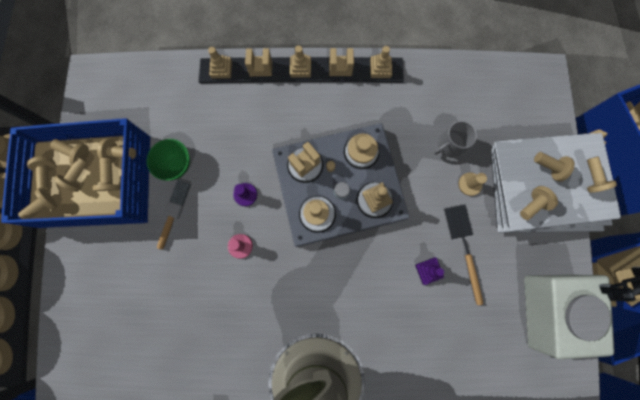

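View pics/side0.png

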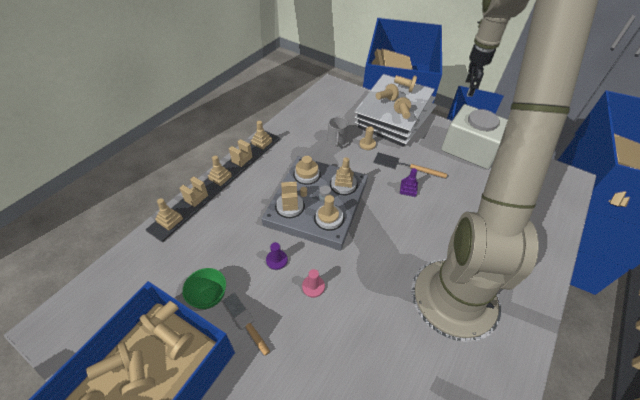

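Top view: bracket at about (305,160), wheel (362,150), mushroom (317,212), tower (376,197). The side view agrees. I'll enlarge both for accurate pixels.

Run:
```python
import cv2,numpy as np
for n,(u,v,w,h) in dict(top=(265,115,150,135),side=(255,145,125,105)).items():
    p=np.load(n+".npz")["pixels"][v:v+h,u:u+w,::-1]
    s=5 if n=="top" else 6
    s=4 if n=="top" else 5
    im=cv2.resize(p,None,fx=s,fy=s,interpolation=cv2.INTER_CUBIC)
    for i in range(0,w,10):
        cv2.line(im,(i*s,0),(i*s,6 if (u+i)%50 else 14),(0,255,255),1)
        if (u+i)%20 in(0,5) : cv2.putText(im,str(u+i),(i*s,24),0,.35,(0,255,255),1)
    for i in range(0,h,10):
        cv2.line(im,(0,i*s),(6,i*s),(0,255,255),1); cv2.putText(im,str(v+i),(8,i*s+4),0,.35,(0,255,255),1)
    cv2.imwrite(f"pics/{n}_c.png",im)
```

```text
(no output)
```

View pics/top_c.png

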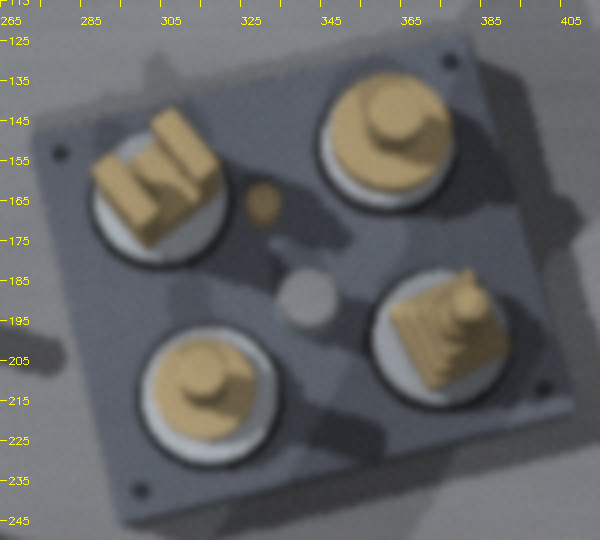

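View pics/side_c.png

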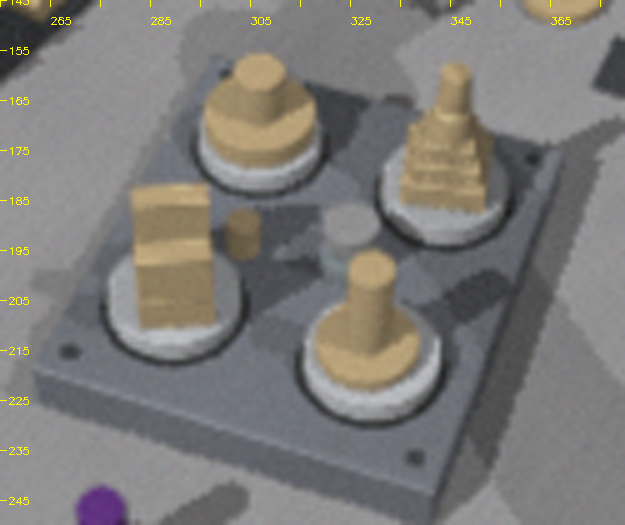

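Tops, in crop pixels. Top view: wheel (396,110), mushroom (206,374), tower (470,300). Side view: wheel (260,70), mushroom (372,267), tower (456,73). Next I'll fit stand-corner holes and tops, and compare them.

```bash
cat > h.py <<'E'
import numpy as np,cv2
from scipy.optimize import least_squares
C={n:np.load(n+".npz") for n in("top","side")}
OFF=dict(top=(265,115,4),side=(255,145,5))
def full(n,p):
    u,v,s=OFF[n]; return np.array([(p[0]+.5)/s-.5+u,(p[1]+.5)/s-.5+v])
def proj(n,X):
    c=C[n]; p=c["R"]@np.asarray(X,float)+c["t"]; a=p[:2]/p[2]; a=a*(1+c["k1"]*(a@a)); K=c["camera_matrix"]
    return K[:2,:2]@a+K[:2,2]
def onz(n,uv,z): return least_squares(lambda q:proj(n,[*q,z])-uv,[.65,0]).x
E
python3 - <<'E'
from h import *
T=dict(wheel=((396,110),(260,70),.123),mushroom=((206,374),(372,267),.148),tower=((470,300),(456,73),.168))
for k,(a,b,z) in T.items():
    a=full("top",a);b=full("side",b)
    r=least_squares(lambda X:np.r_[proj("top",X)-a,proj("side",X)-b],[.65,0,.1])
    print(k,onz("top",a,z).round(4),onz("side",b,z).round(4),"3d",r.x.round(4),np.abs(r.fun).max().round(2))
# stand pose from seat rings (deck) top + side
seats=dict(mushroom=((209,394),(371,357)),tower=((441,338),(443,190)),wheel=((387,141),(260,136)),bracket=((160,196),(174,295)))
for k,(a,b) in seats.items(): print(k,"seat",onz("top",full("top",a),.045).round(4),onz("side",full("side",b),.06).round(4))
# corner holes at deck
H=dict(top=[(60,153),(450,62),(545,388),(140,490)],side=[(70,352),(532,158),(415,457)])
for n in H:
  for p in H[n]: print(n,onz(n,full(n,p),.045).round(4))
E
```

```text
wheel [ 0.6235 -0.1211] [ 0.623  -0.1234] 3d [ 0.6222 -0.1209  0.1258] 0.21
mushroom [ 4.485e-01 -2.000e-04] [0.4512 0.0008] 3d [4.496e-01 1.000e-04 1.477e-01] 0.54
tower [ 0.4901 -0.1577] [ 0.4882 -0.1575] 3d [ 0.4897 -0.158   0.1673] 0.33
mushroom seat [ 0.4504 -0.0006] [0.4471 0.0013]
tower seat [ 0.4888 -0.1579] [ 0.4856 -0.1518]
wheel seat [ 0.6277 -0.1237] [ 0.6216 -0.121 ]
bracket seat [0.588  0.0336] [0.5836 0.033 ]
top [0.6189 0.1033]
top [ 0.6857 -0.1692]
top [ 0.4545 -0.2278]
top [0.3857 0.0453]
side [0.6185 0.1018]
side [ 0.4551 -0.2285]
side [0.3866 0.0422]
```

The two views agree within about 2 mm, and the tops match the fitted stand grid (centre ≈ (0.536,-0.062), yaw ≈ 13.8°). Now I'll work out moves in tool axes.

```bash
cat >> h.py <<'E'
from scipy.spatial.transform import Rotation
G=dict(wheel=(.623,-.122),mushroom=(.4495,0.),tower=(.489,-.1572))
def plan(k,z):
    from plant import env
    s=env.state(); R=Rotation.from_quat(s["orientation"]).as_matrix()
    d=R.T@(np.r_[G[k],z]-s["eef_pos"])
    print("t",round(s["clock"],2),"tcp",np.round(s["eef_pos"],4),"F",np.round(s["contact_force"],2),"gap",round(float(s["finger_gap"]),4),"q",np.round(s["qpos"],2)); print("units",(d/.03).round(3),"downaxis",R[:,0].round(4), "y",R[:,1].round(3))
E
python3 -c "
from h import *
plan('wheel',.20)"
```

```text
t 0.1 tcp [ 0.2733 -0.6711  0.2305] F [0.49 0.41 0.49] gap 0.0853 q [ 1.11  0.6  -0.    1.6   0.    0.94 -0.08]
units [  1.032 -12.551 -17.7  ] downaxis [-7.0e-04  1.2e-03 -1.0e+00] y [ 0.377 -0.926 -0.001]
```

>>> {"name": "servo_tool", "arguments": {"rows": [[0,0,-0.3,-0.4],[0,0,-0.6,-0.85]]}}

```text
$.rows[0]: bad value
```

>>> {"name": "servo_tool", "arguments": {"rows": [[0,0,-0.3,-0.4,0],[0,0,-0.6,-0.85,0],[0,0,-0.6,-0.85,0],[0,0,-0.6,-0.85,0],[0,0,-0.6,-0.85,0],[0,0,-0.6,-0.85,0],[0,0,-0.6,-0.85,0],[0,0,-0.6,-0.85,0],[0,0,-0.6,-0.85,0],[0,0,-0.6,-0.85,0],[0,0,-0.6,-0.85,0],[0,0,-0.6,-0.85,0],[0,0,-0.6,-0.85,0],[0,0,-0.6,-0.85,0],[0,0,-0.6,-0.85,0],[0,0,-0.6,-0.85,0],[0,0,-0.6,-0.85,0],[0,0,-0.6,-0.85,0],[0,0,-0.3,-0.5,0],[0,0,0,0,0]]}}

```text
clock: 1.77
eef_pos: [0.5801, -0.1915, 0.231]
orientation: [0.694, 0.139, -0.693, 0.138]
contact_force: [0.3, 1.0, -0.3]
finger_gap: 0.0001
```

```bash
python3 -c "
from h import *
plan('wheel',.14)"
```

```text
t 1.77 tcp [ 0.5801 -0.1915  0.231 ] F [ 0.32  0.97 -0.32] gap 0.0001 q [ 0.25  0.46 -0.04  1.87  0.02  0.81 -0.97]
units [ 3.042 -1.586 -2.205] downaxis [ 0.001   0.0025 -1.    ] y [ 0.384 -0.923 -0.002]
```

>>> {"name": "servo_tool", "arguments": {"rows": [[0,0,-0.5,-0.7,0],[0,0,-0.5,-0.7,0],[0,0,-0.5,-0.7,0],[0,0,0,0,0],[0,0.5,0,0,0],[0,0.5,0,0,0],[0,0.5,0,0,0],[0,0.5,0,0,0],[0,0.5,0,0,0],[0,0.2,0,0,0],[0,0,0,0,0],[0,0,0,0,0]]}}

```text
clock: 2.77
eef_pos: [0.6188, -0.1323, 0.1504]
orientation: [-0.694, -0.136, 0.694, -0.136]
contact_force: [0.8, -0.2, -0.8]
finger_gap: -0.0002
```

Run:
```python
from h import *
plan('wheel',.114)
from plant import env
a=[]
for n,(u,v,w,h) in dict(top=(265,115,150,135),side=(255,105,125,145)).items():
    p=env.read_camera(n)["pixels"][v:v+h,u:u+w,::-1]
    a.append(cv2.resize(p,(390,440),interpolation=cv2.INTER_CUBIC))
cv2.imwrite("pics/w1.png",np.hstack(a))
```

```text
t 2.77 tcp [ 0.6188 -0.1323  0.1504] F [ 0.79 -0.25 -0.83] gap -0.0002 q [ 0.14  0.58 -0.04  1.89  0.03  0.67 -1.09]
units [ 1.213 -0.265 -0.26 ] downaxis [-5.e-04  0.e+00 -1.e+00] y [ 0.377 -0.926 -0.   ]
```

View pics/w1.png

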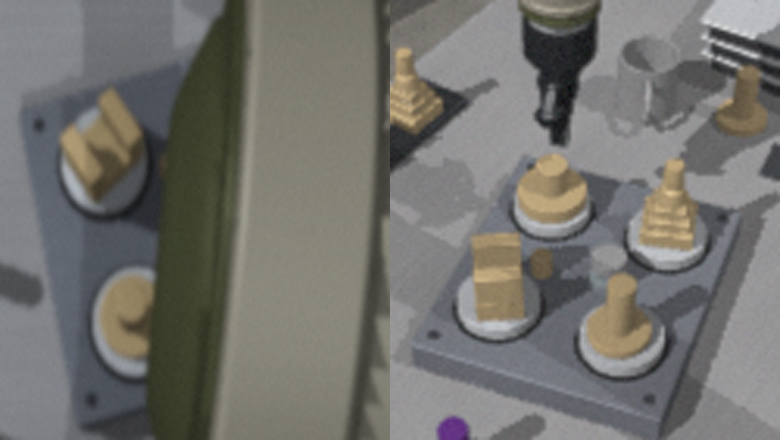

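Side view: the shut tips hang over the wheel hub at right about (560,140), with the hub top at (553,160). Now I'll correct sideways and come down close.

>>> {"name": "servo_tool", "arguments": {"rows": [[0,0,-0.13,-0.13,0],[0,0,-0.13,-0.13,0],[0,0.2,0,0,0],[0,0.2,0,0,0],[0,0.2,0,0,0],[0,0.1,0,0,0],[0,0,0,0,0],[0,0,0,0,0]]}}

```text
clock: 3.53
eef_pos: [0.6231, -0.1222, 0.1288]
orientation: [-0.694, -0.136, 0.694, -0.136]
contact_force: [-0.5, 0.6, 0.6]
finger_gap: -0.0001
```

```bash
python3 -c "
from h import *
plan('wheel',.114)"
```

```text
t 3.53 tcp [ 0.6231 -0.1222  0.1288] F [-0.5   0.62  0.65] gap -0.0001 q [ 0.13  0.61 -0.03  1.9   0.03  0.63 -1.11]
units [ 0.492 -0.008  0.001] downaxis [-9.e-04  0.e+00 -1.e+00] y [ 0.377 -0.926 -0.   ]
```

>>> {"name": "servo_tool", "arguments": {"rows": [[0,0.07,0,0,0],[0,0.07,0,0,0],[0,0.07,0,0,0],[0,0.07,0,0,0],[0,0.07,0,0,0],[0,0,0,0,0]]}}

```text
clock: 4.03
eef_pos: [0.6234, -0.1221, 0.1185]
orientation: [0.694, 0.136, -0.694, 0.136]
contact_force: [-0.5, 0.3, 0.5]
finger_gap: -0.0
```

>>> {"name": "servo_tool", "arguments": {"rows": [[0,0.08,0,0,0],[0,0.07,0,0,0]]}}

```text
clock: 4.2
eef_pos: [0.6235, -0.1221, 0.1143]
orientation: [0.694, 0.136, -0.694, 0.136]
contact_force: [-0.3, 0.4, 3.4]
finger_gap: -0.0002
```

Run:
```python
from h import *
plan('wheel',.114)
from plant import env
u,v,w,h=285,105,75,90
p=env.read_camera("side")["pixels"][v:v+h,u:u+w,::-1]
cv2.imwrite("pics/w2.png",cv2.resize(p,None,fx=6,fy=6,interpolation=cv2.INTER_CUBIC))
plan('wheel',.114)
```

```text
t 4.2 tcp [ 0.6235 -0.1221  0.1143] F [-0.27  0.36  3.42] gap -0.0002 q [ 0.13  0.63 -0.03  1.91  0.03  0.6  -1.11]
units [ 0.009 -0.008  0.013] downaxis [ 3.e-04 -1.e-04 -1.e+00] y [ 0.377 -0.926  0.   ]
t 4.25 tcp [ 0.6234 -0.1221  0.1139] F [ 0.06 -1.38  1.37] gap -0.0002 q [ 0.13  0.63 -0.03  1.91  0.03  0.6  -1.11]
units [-0.005 -0.008  0.012] downaxis [ 1.e-04 -0.e+00 -1.e+00] y [ 0.377 -0.926  0.   ]
```

View pics/w2.png

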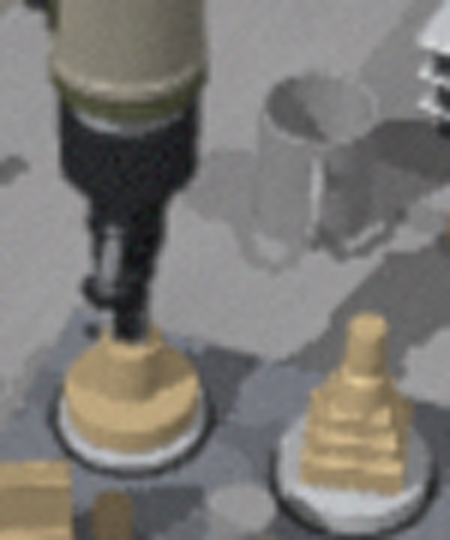

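The tips are on the hub and pushing with 3.4 N; the wheel's white seat rim is thinner than the tower's. TCP z is 0.114, so about 9 mm sunk. Retreating.

>>> {"name": "servo_tool", "arguments": {"rows": [[0,-0.2,0,0,0],[0,-0.5,0,0,0],[0,-0.8,0,0,0],[0,-0.8,0,0,0],[0,-0.7,0,0,0],[0,0,0,0,0],[0,0,0,0,0],[0,0,0,0,0]]}}

```text
clock: 4.92
eef_pos: [0.623, -0.1219, 0.204]
orientation: [-0.694, -0.136, 0.694, -0.136]
contact_force: [-0.5, 0.0, 0.0]
finger_gap: 0.0001
```

Run:
```python
from h import *
plan('mushroom',.20)
from plant import env
u,v,w,h=285,125,75,70
p=env.read_camera("side")["pixels"][v:v+h,u:u+w,::-1]
q=C["side"]["pixels"][v:v+h,u:u+w,::-1]
cv2.imwrite("pics/w3.png",cv2.resize(np.hstack([q,p]),None,fx=5,fy=5,interpolation=cv2.INTER_CUBIC))
print([ (proj("side",[.623,-.122,z])-[u,v]).round(1)*5 for z in(.123,.114,.107)])
```

```text
t 4.92 tcp [ 0.623  -0.1219  0.204 ] F [-0.5   0.02  0.04] gap 0.0001 q [ 0.13  0.52 -0.04  1.84  0.02  0.78 -1.1 ]
units [ 0.136 -5.946  3.821] downaxis [-6.e-04  1.e-04 -1.e+00] y [ 0.377 -0.926 -0.   ]
[array([107., 169.]), array([107. , 178.5]), array([107. , 185.5])]
```

View pics/w3.png

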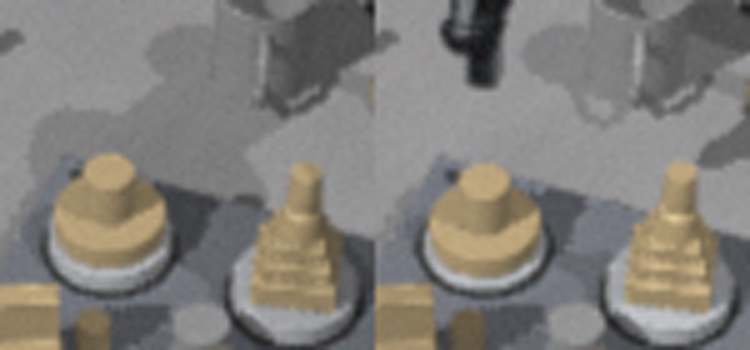

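The hub top moved from about y=171 to 181 in the crop, 10 px, so it sank about 9 mm and is still upright and in place. On to the mushroom.

>>> {"name": "servo_tool", "arguments": {"rows": [[0,0,-0.3,0.2,0],[0,0,-0.6,0.4,0],[0,0,-0.6,0.4,0],[0,0,-0.6,0.4,0],[0,0,-0.6,0.4,0],[0,0,-0.6,0.4,0],[0,0,-0.6,0.4,0],[0,0,-0.6,0.4,0],[0,0,-0.6,0.4,0],[0,0,-0.6,0.3,0],[0,0,-0.25,0.1,0],[0,0,0,0,0],[0,0,0,0,0],[0,0,0,0,0]]}}

```text
clock: 6.13
eef_pos: [0.4514, -0.0002, 0.2042]
orientation: [0.694, 0.136, -0.694, 0.136]
contact_force: [0.3, -0.5, 0.6]
finger_gap: 0.0001
```

```bash
python3 -c "
from h import *
plan('mushroom',.155)"
```

```text
t 6.13 tcp [ 4.514e-01 -2.000e-04  2.042e-01] F [ 0.28 -0.49  0.64] gap 0.0001 q [-0.08  0.32 -0.05  2.23  0.03  0.59 -1.34]
units [ 1.64  -0.031  0.056] downaxis [ 5.e-04 -2.e-04 -1.e+00] y [ 0.377 -0.926  0.   ]
```

>>> {"name": "servo_tool", "arguments": {"rows": [[0,0.4,-0.03,0.06,0],[0,0.5,0,0,0],[0,0.4,0,0,0],[0,0.2,0,0,0],[0,0.14,0,0,0],[0,0,0,0,0],[0,0,0,0,0]]}}

```text
clock: 6.72
eef_pos: [0.4488, 0.0002, 0.1551]
orientation: [-0.694, -0.136, 0.694, -0.136]
contact_force: [0.1, 0.0, -0.4]
finger_gap: -0.0001
```

Run:
```python
from h import *
plan('mushroom',.139)
from plant import env
u,v,w,h=285,130,90,105
p=env.read_camera("side")["pixels"][v:v+h,u:u+w,::-1]
cv2.imwrite("pics/m1.png",cv2.resize(p,None,fx=5,fy=5,interpolation=cv2.INTER_CUBIC))
```

```text
t 6.72 tcp [4.488e-01 2.000e-04 1.551e-01] F [ 0.06  0.   -0.35] gap -0.0001 q [-0.09  0.4  -0.05  2.29  0.04  0.46 -1.36]
units [ 0.537  0.015 -0.02 ] downaxis [-1.e-04 -1.e-04 -1.e+00] y [ 0.377 -0.926  0.   ]
```

View pics/m1.png

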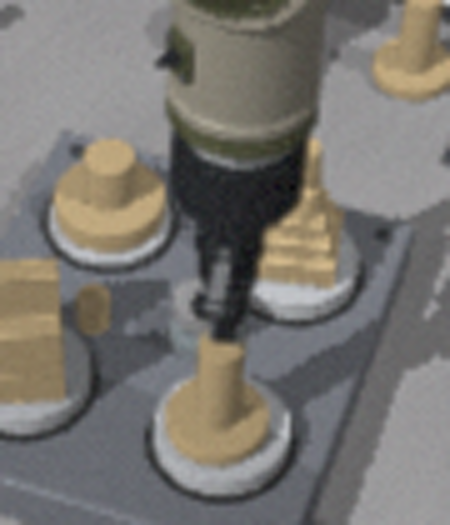

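Tips at (225,335), just over the stem top at (222,345). Tapping down to 0.139.

>>> {"name": "servo_tool", "arguments": {"rows": [[0,0.09,0,0,0],[0,0.08,0,0,0],[0,0.08,0,0,0],[0,0.08,0,0,0],[0,0.07,0,0,0],[0,0.07,0,0,0],[0,0.07,0,0,0]]}}

```text
clock: 7.35
eef_pos: [0.4487, 0.0004, 0.1388]
orientation: [0.694, 0.136, -0.694, 0.136]
contact_force: [-0.6, 0.0, 3.8]
finger_gap: 0.0001
```

>>> {"name": "servo_tool", "arguments": {"rows": [[0,0,0,0,0]]}}

```text
clock: 7.43
eef_pos: [0.4485, 0.0004, 0.1385]
orientation: [-0.694, -0.136, 0.694, -0.136]
contact_force: [0.5, -0.8, -0.3]
finger_gap: -0.0
```

>>> {"name": "servo_tool", "arguments": {"rows": [[0,-0.2,0,0,0],[0,-0.5,0,0,0],[0,-0.8,0,0,0],[0,-0.8,0,0,0],[0,-0.7,0,0,0],[0,0,0,0,0],[0,0,0,0,0],[0,0,0,0,0]]}}

```text
clock: 8.1
eef_pos: [0.448, 0.0004, 0.2287]
orientation: [-0.694, -0.136, 0.694, -0.136]
contact_force: [0.2, -0.2, -0.2]
finger_gap: -0.0
```

Run:
```python
from h import *
plan('tower',.21)
from plant import env
u,v,w,h=285,145,80,95
p=env.read_camera("side")["pixels"][v:v+h,u:u+w,::-1]
q=C["side"]["pixels"][v:v+h,u:u+w,::-1]
cv2.imwrite("pics/m2.png",cv2.resize(np.hstack([q,p]),None,fx=5,fy=5,interpolation=cv2.INTER_CUBIC))
```

```text
t 8.1 tcp [4.480e-01 4.000e-04 2.287e-01] F [ 0.16 -0.21 -0.18] gap -0.0 q [-0.08  0.28 -0.06  2.21  0.03  0.66 -1.34]
units [0.621 5.38  0.716] downaxis [-4.e-04 -0.e+00 -1.e+00] y [ 0.377 -0.926 -0.   ]
```

View pics/m2.png

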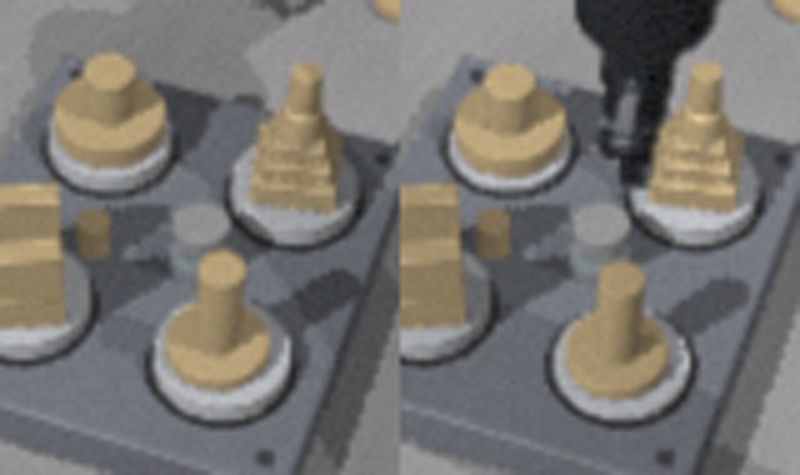

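Stem top moved from y≈268 to 278 (about 9 mm), upright and in place; the tower is unchanged at (305,75). On to the tower.

>>> {"name": "servo_tool", "arguments": {"rows": [[0,0,0.3,0.04,0],[0,0,0.6,0.08,0],[0,0,0.6,0.08,0],[0,0,0.6,0.08,0],[0,0,0.6,0.08,0],[0,0,0.6,0.08,0],[0,0,0.6,0.08,0],[0,0,0.6,0.08,0],[0,0,0.6,0.08,0],[0,0,0.25,0.04,0],[0,0,0,0,0],[0,0,0,0,0],[0,0,0,0,0]]}}

```text
clock: 9.23
eef_pos: [0.4886, -0.1554, 0.2284]
orientation: [-0.694, -0.137, 0.694, -0.136]
contact_force: [0.1, 0.1, -0.3]
finger_gap: -0.0001
```

```bash
python3 -c "
from h import *
plan('tower',.175)"
```

```text
t 9.23 tcp [ 0.4886 -0.1554  0.2284] F [ 0.08  0.08 -0.26] gap -0.0001 q [ 0.21  0.35 -0.02  2.08  0.01  0.71 -0.99]
units [1.782 0.062 0.007] downaxis [-1.1e-03  6.0e-04 -1.0e+00] y [ 0.378 -0.926 -0.001]
```

>>> {"name": "servo_tool", "arguments": {"rows": [[0,0.4,0.06,0,0],[0,0.5,0,0,0],[0,0.4,0,0,0],[0,0.3,0,0,0],[0,0.18,0,0,0],[0,0,0,0,0],[0,0,0,0,0]]}}

```text
clock: 9.82
eef_pos: [0.4897, -0.1577, 0.1755]
orientation: [-0.694, -0.136, 0.694, -0.136]
contact_force: [0.5, 0.4, 0.5]
finger_gap: 0.0001
```

Run:
```python
from h import *
plan('tower',.159)
from plant import env
u,v,w,h=300,115,80,95
p=env.read_camera("side")["pixels"][v:v+h,u:u+w,::-1]
cv2.imwrite("pics/t1.png",cv2.resize(p,None,fx=5,fy=5,interpolation=cv2.INTER_CUBIC))
```

```text
t 9.82 tcp [ 0.4897 -0.1577  0.1755] F [0.46 0.38 0.47] gap 0.0001 q [ 0.21  0.43 -0.02  2.13  0.01  0.58 -1.  ]
units [ 0.551 -0.024  0.015] downaxis [-3.e-04  1.e-04 -1.e+00] y [ 0.378 -0.926 -0.   ]
```

View pics/t1.png

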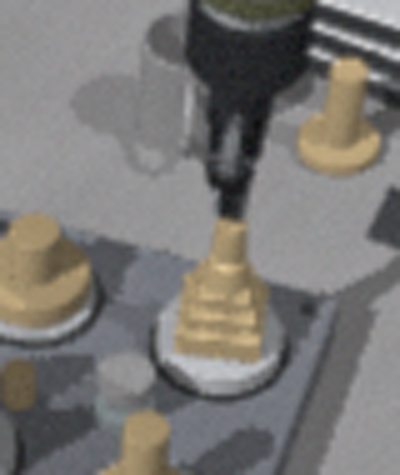

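Tips at (232,215) are centred over the spire top at (230,225). Tapping.

>>> {"name": "servo_tool", "arguments": {"rows": [[0,0.1,0,0,0],[0,0.08,0,0,0],[0,0.08,0,0,0],[0,0.08,0,0,0],[0,0.07,0,0,0],[0,0.07,0,0,0],[0,0.07,0,0,0]]}}

```text
clock: 10.45
eef_pos: [0.4899, -0.1581, 0.1589]
orientation: [0.694, 0.136, -0.694, 0.136]
contact_force: [-0.9, -0.3, 3.3]
finger_gap: -0.0
```

>>> {"name": "servo_tool", "arguments": {"rows": [[0,0,0,0,0]]}}

```text
clock: 10.53
eef_pos: [0.4897, -0.158, 0.1586]
orientation: [-0.694, -0.136, 0.694, -0.136]
contact_force: [-0.4, -0.1, -0.3]
finger_gap: -0.0003
```

>>> {"name": "servo_tool", "arguments": {"rows": [[0,-0.2,0,0,0],[0,-0.5,0,0,0],[0,-0.8,0,0,0],[0,-0.8,0,0,0],[0,-0.7,0,0,0],[0,0,0,0,0],[0,0,0,0,0],[0,0,0,0,0],[0,0,0,0,0]]}}

```text
clock: 11.28
eef_pos: [0.4891, -0.1579, 0.2482]
orientation: [-0.693, -0.136, 0.694, -0.136]
contact_force: [0.4, 0.6, 0.2]
finger_gap: 0.0
```

Run:
```python
from h import *
plan('tower',.25)
from plant import env
u,v,w,h=265,145,100,105
p=env.read_camera("side")["pixels"][v:v+h,u:u+w,::-1]
q=C["side"]["pixels"][v:v+h,u:u+w,::-1]
cv2.imwrite("pics/t2.png",cv2.resize(np.hstack([q,p]),None,fx=4,fy=4,interpolation=cv2.INTER_CUBIC))
```

```text
t 11.28 tcp [ 0.4891 -0.1579  0.2482] F [0.43 0.61 0.2 ] gap 0.0 q [ 0.21  0.33 -0.01  2.06  0.01  0.76 -0.99]
units [-0.06  -0.022 -0.006] downaxis [-1.6e-03  3.0e-04 -1.0e+00] y [ 0.377 -0.926 -0.001]
```

View pics/t2.png

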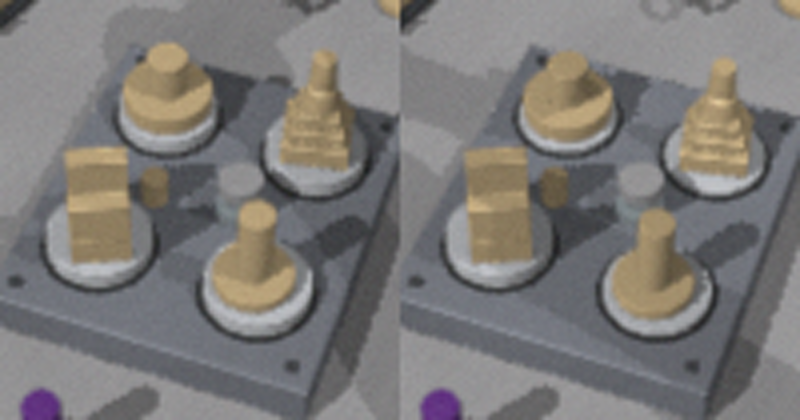

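All three are about 8 px lower (hub y 53→62, stem 210→218, spire 58→67) and upright. The bracket, jar and plug haven't moved, and the arm is clear. Handing in.

```bash
python3 -c "
from plant import env
print(env.job_done())"
```

```text
the job is handed in; nothing more can be done
None
```

I tapped the wheel, then the mushroom, then the tower with the shut fingertips, and handed the job in at about 11.3 s of robot time. The hand-in gives no verdict.

| Pattern | Fingertip height at the bottom of the tap (m) | Seat sunk by about (mm) | Highest push read (N) |
|---|---|---|---|
| Wheel | 0.114 | 9 | 3.4 |
| Mushroom | 0.1385 | 9.5 | 3.8 |
| Tower | 0.1586 | 9.4 | 3.3 |

The pushes are only the readings at the end of each move, so a short peak in between could have been higher.

**Last checks:** the before-and-after side pictures show each of the three tops about 9 mm lower, upright and in place. The bracket, jar and plug look unmoved. I did not look again at the bowl, spatula, brush, spare mushroom or cup after the last tap, but the arm never went near them at low height. After the last tap the fingers were raised clear of everything, with only noise on the force reading (below 1 N). No check failed. The two cameras disagreed by 2 to 3 mm on where the tops were, which did not matter for these taps.

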